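Make up the breakfast and lunch condiment caddies

TASK

Make up two table caddies from the stock in the middle of the steel table. The blue breakfast caddy gets the red ketchup bottle in its square pocket and both portion pots in its clear tube, the honey (orange lid) at the bottom and the jam (green lid) on top; the wooden lunch caddy gets the yellow mustard bottle and the steel shaker, one in each pocket, whichever way round. Everything stands upright and fully down; leave the brown sauce bottle where it is.

Things in the scene. Friction and masses are not known exactly. Their poses are not given: they have to be found in the camera images.
- blue_caddy: Blue caddy, fixed, 70 (x) by 156 (y) mm. Origin: centre of underside, z up. At y=+43: square pocket, 62x62 inside, floor 5 and rim 29 above table, walls 4. At y=-43: upright clear tube, inside dia 42, floor 5 above table, straight to 56, then a funnel to its mouth (dia 62 inside, 68 outside) at 66. A pot let go in the mouth slides down; two pots stand at 5 and 39, the upper 7 above the mouth.
- wood_caddy: Brown wooden caddy, fixed to the table, 70 mm (its x) by 156 mm (its y). Origin: centre of its underside, z up. Two equal square pockets at y = +43 and y = -43 mm, each 62 x 62 mm inside, floor 5 mm and rim 29 mm above the table, walls 4 mm, with a solid block as high as the rim between them.
- ketchup: Ketchup: red slim squeeze bottle, upright: body 44 mm in diameter and straight up to 76 mm, then a shoulder and a thin nozzle to 105 mm in height. Origin: centre of its underside, z up. About 140 g, loose on the table.
- mustard: Mustard: yellow slim squeeze bottle, upright: body 44 mm in diameter and straight up to 76 mm, then a shoulder and a thin nozzle to 105 mm in height. Origin: centre of its underside, z up. About 140 g, loose on the table.
- shaker: Steel shaker: bare-metal upright cylinder 44 mm in diameter, 72 mm tall, small dark holes in its top. Origin: centre of its underside, z up. About 160 g, loose on the table.
- honey_pot: Honey: amber sealed portion pot, a plain upright cylinder 36 mm in diameter and 34 mm tall, the orange lid being its top 11 mm. Origin: centre of its underside, z up. About 50 g, loose on the table.
- jam_pot: Jam: red sealed portion pot, a plain upright cylinder 36 mm in diameter and 34 mm tall, the green lid being its top 11 mm. Origin: centre of its underside, z up. About 50 g, loose on the table.
- brown_sauce: Brown sauce, a bystander that stays in the stock: dark brown slim squeeze bottle, upright: body 44 mm in diameter and straight up to 76 mm, then a shoulder and a thin nozzle to 105 mm in height. Origin: centre of its underside, z up. About 140 g, loose on the table.
There are look-alikes about, which are no part of the job. Of the things shaped like the honey_pot, the amber one is meant.

How it is judged:
At the end, for the whole second after the job is handed in: Honey on the tube's floor, jam standing on it (within 6 mm of the tube's axis); ketchup on the blue pocket's floor; mustard and shaker each on a floor of the wooden caddy (within 13 mm of a pocket's centre); heights within 7 mm, upright within 0.12 rad, at rest (x of honey_pot in the frame of blue_caddy between -0.006 and 0.006 m and z of honey_pot in the frame of blue_caddy between 0 and 0.012 m and y of honey_pot in the frame of blue_caddy between -0.049 and -0.037 m and angle between each of honey_pot, jam_pot, ketchup, mustard, shaker's own z axis and vertical below 0.12 rad and linear speed of each of honey_pot, jam_pot, ketchup, mustard, shaker below 0.02 m/s and x of jam_pot in the frame of blue_caddy between -0.006 and 0.006 m and z of jam_pot in the frame of blue_caddy between 0.033 and 0.046 m and y of jam_pot in the frame of blue_caddy between -0.049 and -0.037 m and x of ketchup in the frame of blue_caddy between -0.013 and 0.013 m and z of ketchup in the frame of blue_caddy between 0 and 0.012 m and y of ketchup in the frame of blue_caddy between 0.03 and 0.056 m and x of mustard in the frame of wood_caddy between -0.013 and 0.013 m and z of mustard in the frame of wood_caddy between 0 and 0.012 m and (y of mustard in the frame of wood_caddy between -0.056 and -0.03 m or y of mustard in the frame of wood_caddy between 0.03 and 0.056 m) and x of shaker in the frame of wood_caddy between -0.013 and 0.013 m and z of shaker in the frame of wood_caddy between 0 and 0.012 m and (y of shaker in the frame of wood_caddy between -0.056 and -0.03 m or y of shaker in the frame of wood_caddy between 0.03 and 0.056 m)); the robot touches nothing.
It fails at once if the brown sauce bottle is moved more than 30 mm or tipped (distance of brown_sauce from where it was at the start of the episode above 0.03 m or angle between brown_sauce's own z axis and vertical above 0.3 rad).
It also fails if it takes over 118 s, if anything falls off the work surface, if the arm or the gripper's body presses on something with over 40 N, if the wrist force passes 120 N, or if a joint passes its speed limit or range.

ROBOT

A 6-joint arm with a two-finger parallel gripper is mounted at the origin on the work surface. World frame = base frame: x ahead of the robot, y to its left, z up, the work surface at z = 0. Lengths are in m, angles in rad, forces in N, time in s.
With the tool pointing down it reaches from about 0.325 to 0.775 m from the base axis. Payload 5.5 kg.
Tool frame: the origin (TCP) lies where the fingers leave the gripper's body, on its centre line; the fingertips stand 80 mm ahead of it and the grasp point (between the pads) lies ahead of it (arm.pinch_z is the z of the grasp point in the tool frame, in m); z points along the fingers, y is the line along which they close (so a half turn about z gives the same grasp; the last joint's range is limited). The gripper opens to 88 mm and grips with 3 to 60 N. Pads are 20 mm wide; open, the fingers measure 115 mm over their backs; the gripper's body (75 mm by 178 mm) begins 61 mm behind the grasp point.
Start: joints at [1.271, 0.091, 1.231, -0, 1.82, -0.057], TCP at [0.144, 0.582, 0.303] pointing down, gripper open.
Joint ranges: [-2.87, 2.87], [-0.86, 2.18], [0.17, 2.46], [-1.51, 4.65], [0.06, 2.69], [-2.65, 2.65]. Speed limits (rad/s): [2.57, 2.57, 3.01, 3.14, 3.14, 3.14].

INTERFACE

Orientations are given as a rotation vector (axis times angle).
In Python, from workcell import telemetry, get_image, hand_in, finder, arm gives the robot as it stands. The module is installed in compiled form; this text tells all that it offers.
- The arm moves only by the shell command python3 -m creep 'ROWS' [FORCE]. ROWS is JSON, a list of rows, each a list of 3 entries, a list of its own where there are three numbers: the shift along the world's x, y, z in cm, then the turn, a rotation vector about the world's x, y, z in rad, then the finger opening in cm, from 0 to 8.78. A call has 1 to 8 rows; each row shifts and turns the commanded pose from where the row before left it; what a row does not reach is not made up. A row lasts 1/8 s, in which the tool goes at most 62.5 mm and 10.7 degrees, less where a joint would pass 70% of its speed; a pose out of reach is approached as far as the arm can. A call with a gripper value outside its range is refused whole. The fingers move at their own pace and stop on an object; FORCE is the grip in N (left out, the last holds). Time passes only in rows, so rows that do not move let the fingers close. It gives the time, the measured TCP pose, the force, the opening and the grip force at its end, in the units of the state.
- telemetry.state(): the state, without advancing time (a new reading comes with each control period).
- get_image(name): name is "scene" or "top"; returns a dict with "image" (420x560x3 uint8, red, green, blue), "vertical_fov" (degrees; the focal length in pixels is half the picture's height over the tangent of half this angle, whatever the lens; pixels are square), "cx", "cy" (the principal point, pixels), "k1" (the pictures are not rectified: a ray, as slopes to the right and down, at radius r is drawn at 1 + k1 r^2 times it, then the intrinsics apply), "rvec" (rotation vector, rad) and "tvec" (3), from world to camera coordinates, as OpenCV has them. Camera axes: x right, y down, z forward; pixel columns grow to the right and rows downward; lengths in m; the calibration is good to about 2 mm. A picture is of the moment at which its call begins. There is no depth.
- hand_in(): hands the job in; it is judged then, once.
Trained networks look in the newest picture that a camera, given by its name, has taken for a name from the list of things; names that differ only in an ending like _2 or _b are one class to them, and where a whole thing is asked for, a point or a joint stands for the part that bears it (a point fixed in the world has none). Each returns a list of dicts, best first, with "conf" (0 to 1); they miss things now and then, are a little off and sometimes report something else, mostly with a low value. They report only what shows in the picture. A call takes as long as a camera call. They do not tell look-alikes from the thing itself.
- finder.look_for(thing, camera): "centre" ([column, row] in pixels, amid what is visible of it).
- finder.masks_of(thing, camera): "mask" (420x560 bool, what is visible of it) and "centre" ([column, row] in pixels, amid what is visible of it).
- finder.pinpoint(thing, camera): "centre" ([column, row] in pixels: a listed point, or the origin of a listed thing).
The state is a dict: "time": time; "q": joint angles; "dq": joint speeds; "effort": joint torques, N m; "eef_pos": TCP position; "eef_rot": TCP orientation; "ft_force": force on the tool from outside, world axes, zero at the start; "torque": the same for the moment, N m; "width": opening from 0.0 (shut) to 1.0 (fully open); "finger_force": force on a finger pad.
Only numpy, scipy, OpenCV 4.12 (cv2) and the standard library are available. Lean on these libraries where they do the work, as an engineer would, in place of code of your own. Each camera call takes 0.05 s, during which the arm holds its last target. There are 200 camera calls.

## Working session

There is one attempt and no reset: what is moved stays moved. The work goes in short steps, Python scripts to look and compute and a shell command to move; the robot and the scene stay as the last step left them, time stands still between calls to the robot, and variables do not carry over. Pictures are saved under pics/ and viewed, at most 14 in all, crops included, and the job is handed in when it is done.

```bash
mkdir -p pics; cat > h.py <<'E'
import numpy as np, cv2
from workcell import telemetry, get_image, hand_in, finder, arm
def cam(n):
    d=get_image(n); im=d["image"]; f=im.shape[0]/2/np.tan(np.radians(d["vertical_fov"])/2)
    d["K"]=np.array([[f,0,d["cx"]],[0,f,d["cy"]],[0,0,1.]]); d["D"]=np.array([d["k1"],0,0,0,0.])
    d["R"]=cv2.Rodrigues(np.array(d["rvec"],float))[0]; d["t"]=np.array(d["tvec"],float); return d
def proj(d,p): return cv2.projectPoints(np.array(p,float).reshape(-1,1,3),np.array(d["rvec"],float),d["t"],d["K"],d["D"])[0].reshape(-1,2)
def ray(d,px,z):
    u=cv2.undistortPoints(np.array(px,float).reshape(1,1,2),d["K"],d["D"]).ravel()
    c=-d["R"].T@d["t"]; v=d["R"].T@np.array([u[0],u[1],1]); return c+v*(z-c[2])/v[2]
def save(d,name,crop=None,s=1):
    im=d["image"]
    if crop: im=im[crop[1]:crop[3],crop[0]:crop[2]]
    cv2.imwrite("pics/"+name,cv2.resize(im[:,:,::-1],None,fx=s,fy=s,interpolation=cv2.INTER_CUBIC))
E
python3 - <<'E'
from h import *
s=telemetry.state(); print(s, arm.pinch_z)
for n in("scene","top"):
    d=cam(n); save(d,n+"0.png",s=1.4); print(n,d["vertical_fov"],d["k1"],-d["R"].T@d["t"])
    for t in "blue_caddy wood_caddy ketchup mustard shaker honey_pot jam_pot brown_sauce".split():
        for r in finder.pinpoint(t,n)[:4]: print(t,np.round(r["centre"],1),round(r["conf"],2),np.round(ray(d,r["centre"],0),4))
E
```

```text
{'time': 0.0, 'q': array([ 1.27127779e+00,  9.18355878e-02,  1.23188325e+00, -2.28643802e-05,
        1.81978272e+00, -5.66941490e-02]), 'dq': array([ 4.95290336e-05, -7.17310621e-04, -6.28293909e-04, -2.17147338e-03,
       -1.33599601e-04, -7.28283382e-05]), 'effort': array([ 1.31222525e-03, -4.46453512e+01, -4.06443536e+01,  7.00201350e-02,
        2.94656062e-02, -1.57897621e-04]), 'eef_pos': array([0.14422915, 0.58226049, 0.30152215]), 'eef_rot': array([-3.80461517e-01, -3.11814960e+00,  2.95692823e-03]), 'ft_force': array([-0.57433261, -0.28698258,  0.52387447]), 'torque': array([ 0.0001643 , -0.04758476, -0.04347   ]), 'finger_force': 0.0, 'width': 0.9990938940485306} 0.0613
scene 55.54073191892424 -0.041498493593684585 [ 0.87793079 -0.55634896  0.4834181 ]
blue_caddy [306.9 157.1] 0.8 [0.5247 0.3034 0.    ]
wood_caddy [131.2 313.6] 0.74 [ 0.4976 -0.2981  0.    ]
ketchup [248.4 183.8] 0.75 [ 0.46    0.1164 -0.    ]
mustard [186.7 240.9] 0.67 [ 0.4637 -0.117   0.    ]
shaker [212.8 205.3] 0.98 [0.4385 0.0046 0.    ]
honey_pot [270.6 270.7] 0.89 [ 0.6414 -0.1124  0.    ]
honey_p
[... 229 characters left out ...]
8.4] 0.67 [ 0.6381 -0.0137  0.    ]
top 52.185324042502835 -0.04318640677302466 [ 0.4799288  -0.00921588  0.89628044]
blue_caddy [148.6 230.4] 0.8 [0.5392 0.2977 0.    ]
wood_caddy [434.7 251.1] 0.61 [ 0.4958 -0.3021  0.    ]
wood_caddy [294.6 184.6] 0.21 [ 0.6363 -0.0119  0.    ]
ketchup [236.6 268.6] 0.7 [0.4597 0.1091 0.    ]
mustard [339.9 267.5] 0.7 [ 0.4623 -0.1052  0.    ]
shaker [286.2 276. ] 0.97 [0.4447 0.0059 0.    ]
honey_pot [342.2 146.4] 0.69 [ 0.7187 -0.1137  0.    ]
honey_pot [368.9 217.6] 0.6 [ 0.5659 -0.1671  0.    ]
honey_pot [338.8 183.5] 0.54 [ 0.6384 -0.1053  0.    ]
honey_pot [380.8 180. ] 0.54 [ 0.6456 -0.194   0.    ]
jam_pot [233.8 190.4] 0.73 [0.6243 0.1172 0.    ]
```

View pics/scene0.png

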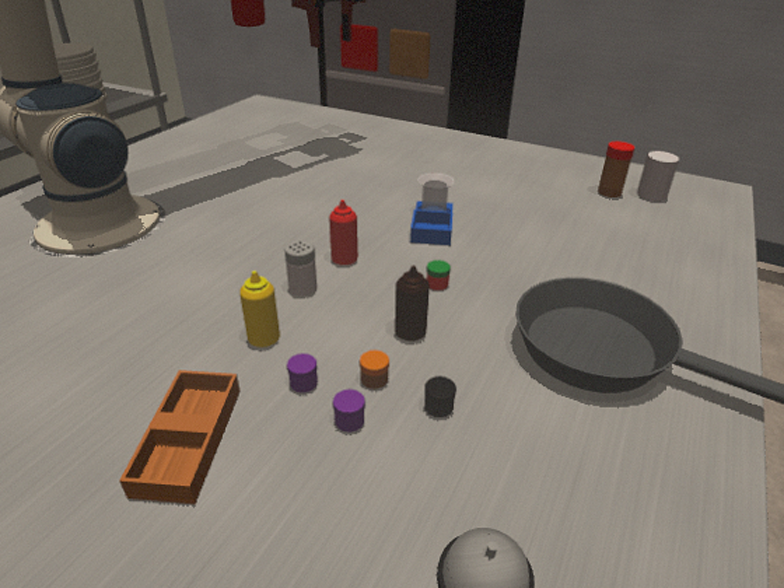

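View pics/top0.png

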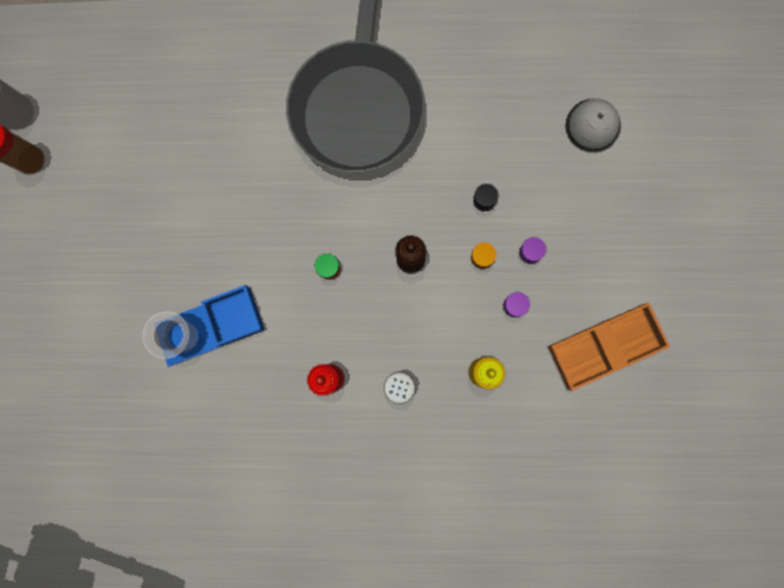

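The pictures show the honey candidates in the top view: the orange lid at (345,182), purple lids at (370,217) and (381,178), and a black one at (347,141). By the description I choose the orange lid with the amber body, at scene (267,263). Red ketchup is at top (232,271), the shaker at (285,277), mustard at (348,267), brown sauce at (293,181) and jam (green lid) at (233,190). Next I'll refine the poses with silhouette fits and check the choice in a crop.

```bash
cat > fit.py <<'E'
from h import *
from scipy.optimize import minimize
def cyl(x,y,r,h,z0=0,nz=0):
    a=np.linspace(0,2*np.pi,40,endpoint=False); c=np.c_[x+r*np.cos(a),y+r*np.sin(a)]
    P=[np.c_[c,np.full(40,z)] for z in (z0,z0+h)]
    if nz: P.append([[x,y,nz]])
    return np.vstack(P)
def box(x,y,th,lx=.07,ly=.156,h=.029):
    c,s=np.cos(th),np.sin(th); return np.array([[x+c*a-s*b,y+s*a+c*b,z] for a in(-lx/2,lx/2) for b in(-ly/2,ly/2) for z in(0,h)])
def iou(d,P,m,S=4):
    hull=cv2.convexHull((proj(d,P)*S).astype(np.float32)).astype(np.int32)
    o=np.zeros((420*S,560*S),np.uint8); cv2.fillConvexPoly(o,hull,1)
    M=cv2.resize(m.astype(np.uint8),None,fx=S,fy=S,interpolation=cv2.INTER_NEAREST)
    return (o&M).sum()/max(1,(o|M).sum())
def fit(shape,p0,obs,st):
    f=lambda p:-sum(iou(d,shape(*p),m) for d,m in obs)/len(obs)
    sim=np.vstack([p0]+[np.array(p0)+np.eye(len(p0))[i]*st[i] for i in range(len(p0))])
    r=minimize(f,p0,method="Nelder-Mead",options=dict(initial_simplex=sim,maxiter=60,xatol=1e-4,fatol=1e-4)); return r.x,-r.fun
def mask(t,n,d,xy,h):
    q=proj(d,[[*xy,h]])[0]
    L=[r for r in finder.masks_of(t,n)]
    L=[r for r in L if np.linalg.norm(np.array(r["centre"])-q)<20]
    return min(L,key=lambda r:np.linalg.norm(np.array(r["centre"])-q))["mask"] if L else None
E
python3 - <<'E'
from fit import *
D={n:cam(n) for n in("scene","top")}
for t,xy,r,h,nz in [("ketchup",(.46,.11),.022,.076,.105),("mustard",(.462,-.11),.022,.076,.105),("shaker",(.443,.005),.022,.072,0),("honey_pot",(.638,-.108),.018,.034,0),("jam_pot",(.621,.113),.018,.034,0),("brown_sauce",(.637,-.013),.022,.076,.105)]:
    ms={n:mask(t,n,D[n],xy,h/2) for n in D}
    for c in (["scene"],["top"],["scene","top"]):
        ob=[(D[n],ms[n]) for n in c if ms[n] is not None]
        if len(ob)==len(c): 
            p,v=fit(lambda x,y:cyl(x,y,r,h,0,nz),xy,ob,(.008,.008)); print(t,c,np.round(p,4),round(v,3))
d=D["top"]; hsv=cv2.cvtColor(d["image"],cv2.COLOR_RGB2HSV)
for n in D:
  m=mask("wood_caddy",n,D[n],(.497,-.30),.015)
  if m is not None:print("wood",n,fit(box,(.497,-.30,.4),[(D[n],m)],(.01,.01,.2)), fit(box,(.497,-.30,-.4),[(D[n],m)],(.01,.01,.2)))
  hsv=cv2.cvtColor(D[n]["image"],cv2.COLOR_RGB2HSV); b=cv2.inRange(hsv,(100,120,40),(125,255,255))
  k,l,st,c=cv2.connectedComponentsWithStats(b); i=1+st[1:,4].argmax(); print("blue",n,st[i]); np.save("blue_"+n,l==i)
save(D["scene"],"crop_h.png",(180,120,340,330),2.6)
im=np.vstack([cv2.resize(D["top"]["image"][y:y+100,x:x+120],None,fx=5,fy=3) if 0 else cv2.resize(D["top"]["image"][y:y+90,x:x+130],None,fx=3.2,fy=3.2,interpolation=cv2.INTER_CUBIC) for x,y in((85,190),(380,205))])
cv2.imwrite("pics/crop_c.png",im[:,:,::-1])
E
```

```text
ketchup ['scene'] [0.4548 0.1135] 0.94
ketchup ['top'] [0.4554 0.1101] 0.942
ketchup ['scene', 'top'] [0.4557 0.111 ] 0.931
mustard ['scene'] [ 0.4651 -0.1132] 0.914
mustard ['top'] [ 0.4652 -0.1162] 0.932
mustard ['scene', 'top'] [ 0.4656 -0.1154] 0.912
shaker ['scene'] [0.4446 0.0071] 0.926
shaker ['top'] [0.4454 0.0062] 0.954
shaker ['scene', 'top'] [0.4452 0.0062] 0.939
honey_pot ['scene'] [ 0.6352 -0.1154] 0.914
honey_pot ['top'] [ 0.637 -0.117] 0.925
honey_pot ['scene', 'top'] [ 0.6369 -0.117 ] 0.913
jam_pot ['scene'] [0.6195 0.1163] 0.877
jam_pot ['top'] [0.6209 0.1132] 0.88
jam_pot ['scene', 'top'] [0.6203 0.1142] 0.867
brown_sauce ['scene'] [ 0.633  -0.0065] 0.958
brown_sauce ['top'] [ 0.6345 -0.0089] 0.94
brown_sauce ['scene', 'top'] [ 0.634  -0.0085] 0.94
wood scene (array([ 0.50399941, -0.29632786,  0.40201232]), np.float64(0.9776230313780953)) (array([ 0.50402055, -0.29658206,  0.40520326]), np.float64(0.9784850917019059))
blue scene [294 144  29  22 248]
wood top (array([ 0.50204578, -0.296455  ,  0.40735555]), np.float64(0.967190849090639)) (array([ 0.50193589, -0.2961666 ,  0.40962127]), np.float64(0.9676302542426881))
blue top [ 119  204   69   58 1803]
```

View pics/crop_h.png

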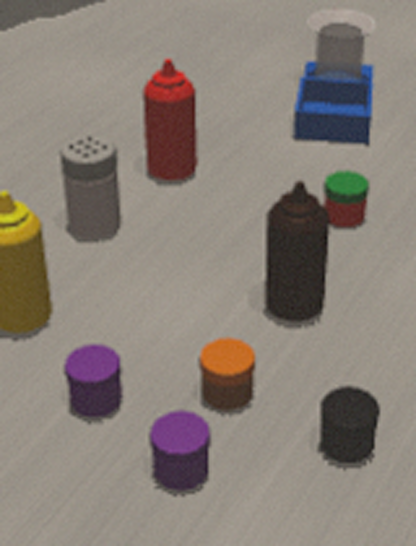

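View pics/crop_c.png

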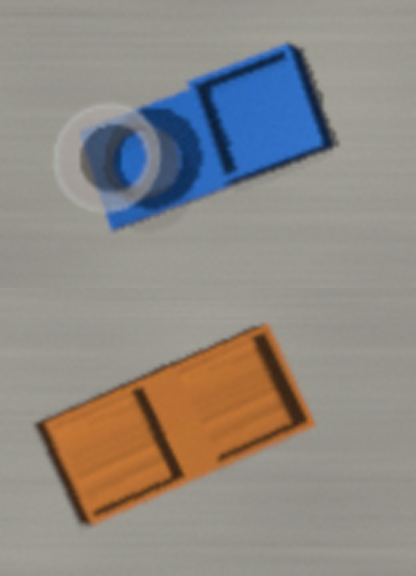

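The crop confirms the orange-lidded amber pot at scene (267,263); the look-alikes have purple or black lids. The blue caddy's tube is at its +y (world) end, with the mouth ring centred at top (118,239). Next I'll fit the blue caddy.

```bash
python3 - <<'E'
from fit import *
D={n:cam(n) for n in("scene","top")}
print("mouth",ray(D["top"],(118.4,239.1),.066))
M={n:np.load(f"blue_{n}.npy") for n in D}
def parts(x,y,th,h):
    c,s=np.cos(th),np.sin(th); f=lambda X,Y,Z:[x+c*X-s*Y,y+s*X+c*Y,Z]
    A=[f(a,b,z) for a in(-.035,.035) for b in(.008,.078) for z in(0,.029)]
    B=[f(a,b,z) for a in(-.035,.035) for b in(-.078,.01) for z in(0,h)]
    return A,B,f
def cost(p,ns,ret=0):
    x,y,th,h=p; A,B,f=parts(x,y,th,h); v=0; S=4
    for n in ns:
        d=D[n]; o=np.zeros((420*S,560*S),np.uint8)
        for P in(A,B): cv2.fillConvexPoly(o,cv2.convexHull((proj(d,P)*S).astype(np.float32)).astype(np.int32),1)
        T=np.array([f(.034*np.cos(a),-.043+.034*np.sin(a),z) for a in np.linspace(0,6.28,40) for z in(.066,.045)])
        g=np.zeros_like(o); cv2.fillConvexPoly(g,cv2.convexHull((proj(d,T)*S).astype(np.float32)).astype(np.int32),1)
        m=cv2.resize(M[n].astype(np.uint8),None,fx=S,fy=S,interpolation=0)
        k=np.zeros_like(o); Q=(proj(d,[f(0,0,.02)])[0]*S).astype(int); k[max(0,Q[1]-300):Q[1]+300,max(0,Q[0]-300):Q[0]+300]=1
        o=o&(1-g)&k; m=m&(1-g)&k
        v-=(o&m).sum()/(o|m).sum()
    return v/len(ns)
for ns in (["top"],["top","scene"]):
    p0=np.array([.535,.3,np.pi+.4,.01]); sim=np.vstack([p0]+[p0+e for e in np.diag([.01,.01,.15,.01])])
    r=minimize(cost,p0,args=(ns,),method="Nelder-Mead",options=dict(initial_simplex=sim,maxiter=150))
    f=parts(*r.x)[2]; print(ns,r.x,r.fun,"pocket",f(0,.043,0),"tube",f(0,-.043,0))
    if len(ns)==1: best=f
    im=D["top"]["image"].copy()
im=cv2.resize(im[190:280,85:215],None,fx=5,fy=5,interpolation=cv2.INTER_CUBIC)
def dr(P,c): 
    cv2.polylines(im,[((proj(D["top"],P)-[85,190])*5+2).astype(np.int32)],True,c,1)
a=np.linspace(0,6.28,40)
dr([best(.034*np.cos(t),-.043+.034*np.sin(t),.066) for t in a],(255,255,0))
dr([best(x,y,.029) for x,y in((-.035,.008),(.035,.008),(.035,.078),(-.035,.078))],(255,255,0))
dr([best(.021*np.cos(t),-.043+.021*np.sin(t),.005) for t in a],(0,255,0))
cv2.imwrite("pics/bfit.png",im[:,:,::-1])
E
```

```text
mouth [0.51765314 0.33504957 0.066     ]
['top'] [0.53244982 0.29635091 3.50791883 0.01819035] -0.9244985720382103 pocket [np.float64(0.5478518972007572), np.float64(0.2562039826556792), 0] tube [np.float64(0.5170477470176899), np.float64(0.3364978450082839), 0]
['top', 'scene'] [5.32904446e-01 2.96211529e-01 3.50139280e+00 9.09642537e-04] -0.616985705163325 pocket [np.float64(0.5480441947815361), np.float64(0.2559649387330875), 0] tube [np.float64(0.5177646973681457), np.float64(0.3364581187944597), 0]
```

View pics/bfit.png

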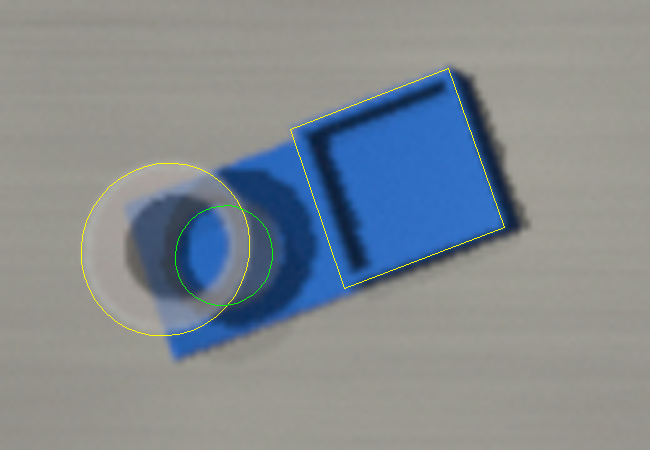

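```bash
python3 -m creep '[[[3.1,-4.4,0],[0,0,-0.083],6],[[3.1,-4.4,0],[0,0,-0.083],6],[[3.1,-4.4,0],[0,0,-0.083],6],[[3.1,-4.4,0],[0,0,-0.083],6],[[3.1,-4.4,0],[0,0,-0.083],6],[[3.1,-4.4,0],[0,0,-0.083],6],[[3.1,-4.4,0],[0,0,-0.083],6],[[3.1,-4.4,0],[0,0,-0.083],6]]' 15; python3 -m creep '[[[3.1,-4.4,0],[0,0,-0.083],6],[[3.1,-4.4,0],[0,0,-0.083],6],[[3.1,-4.4,0],[0,0,-0.083],6],[[3.1,-4.4,0],[0,0,-0.083],6],[[3.1,-4.4,0],[0,0,-0.083],6],[[3.1,-4.4,0],[0,0,-0.083],6],[[2.5,-3.5,0],[0,0,-0.083],6],[[0,0,0],[0,0,-0.083],6]]'
```

```text
time: 2.8
eef_pos: [0.3929, 0.2289, 0.3029]
eef_rot: [1.379, 2.822, 0.001]
ft_force: [1.4, 0.1, 0.5]
width: 0.682
finger_force: 0.0
time: 3.8
eef_pos: [0.6043, -0.0714, 0.3011]
eef_rot: [-2.228, -2.213, 0.002]
ft_force: [-0.9, 0.1, -0.7]
width: 0.688
finger_force: 0.0
```

```bash
python3 -m creep '[[[3.3,-4.6,0],[0,0,0],6],[[0,0,-5.5],[0,0,0],6],[[0,0,-5.5],[0,0,0],6],[[0,0,-4],[0,0,0],6],[[0,0,0],[0,0,0],6]]'; python3 - <<'E'
from h import *
d=cam("scene"); save(d,"a1.png",(200,150,360,300),4)
print(telemetry.state()["eef_pos"])
E
```

```text
time: 4.42
eef_pos: [0.6344, -0.1142, 0.148]
eef_rot: [-2.216, -2.216, 0.007]
ft_force: [0.0, 1.0, 0.5]
width: 0.688
finger_force: 0.0
[ 0.6356877  -0.11445795  0.15160839]
```

View pics/a1.png

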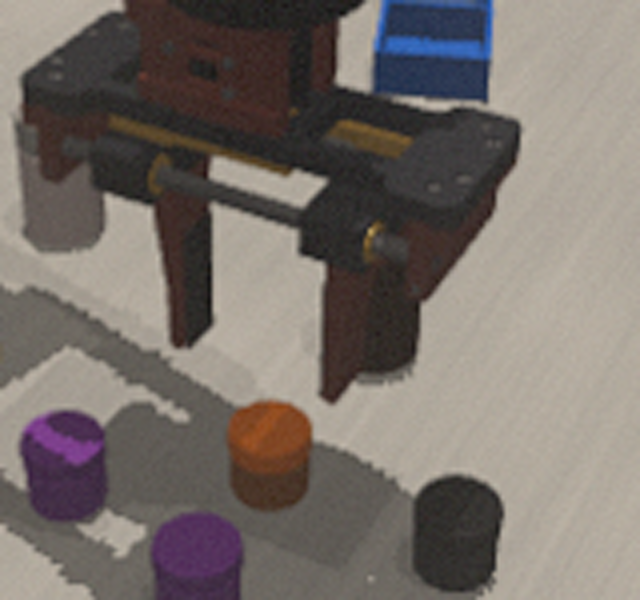

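The open fingers straddle the orange-lidded pot at (270,455) in this crop, and the black bottle behind is clear. I'll descend and grip.

```bash
python3 -m creep '[[[0.1,-0.2,-3],[0,0,0],6],[[0,0,-3],[0,0,0],6],[[0,0,0],[0,0,0],2],[[0,0,0],[0,0,0],2],[[0,0,0],[0,0,0],2],[[0,0,0],[0,0,0],2]]' 15
```

```text
time: 5.22
eef_pos: [0.6385, -0.1169, 0.0959]
eef_rot: [2.219, 2.219, 0.004]
ft_force: [-0.7, -0.4, 7.6]
width: 0.405
finger_force: 15.0
```

```bash
python3 -m creep '[[[0,0,5],[0,0,0],2],[[0,0,5],[0,0,0],2],[[0,0,5],[0,0,0],2],[[-1.2,4.5,0],[0,0,0],2],[[-1.2,4.5,0],[0,0,0],2],[[-1.2,4.5,0],[0,0,0],2],[[-1.2,4.5,0],[0,0,0],2],[[-1.2,4.5,0],[0,0,0],2]]'; python3 -m creep '[[[-1.2,4.5,0],[0,0,0],2],[[-1.2,4.5,0],[0,0,0],2],[[-1.2,4.5,0],[0,0,0],2],[[-1.2,4.5,0],[0,0,0],2],[[-1.2,4.5,0],[0,0,0],2],[[0,0,0],[0,0,0],2],[[0,0,0],[0,0,0],2]]'; python3 - <<'E'
from h import *
for i in range(4): print(telemetry.state()["eef_pos"])
d=cam("top"); save(d,"a2.png",(60,160,260,310),4)
E
```

```text
time: 6.22
eef_pos: [0.5767, 0.1098, 0.2435]
eef_rot: [2.221, 2.221, 0.002]
ft_force: [-0.2, 0.3, -1.5]
width: 0.406
finger_force: 15.0
time: 7.1
eef_pos: [0.5174, 0.3331, 0.243]
eef_rot: [2.221, 2.221, 0.0]
ft_force: [0.1, 0.6, -0.3]
width: 0.407
finger_force: 15.0
[0.5173745  0.33312214 0.2430479 ]
[0.5173745  0.33312214 0.2430479 ]
[0.5173745  0.33312214 0.2430479 ]
[0.5173745  0.33312214 0.2430479 ]
```

View pics/a2.png

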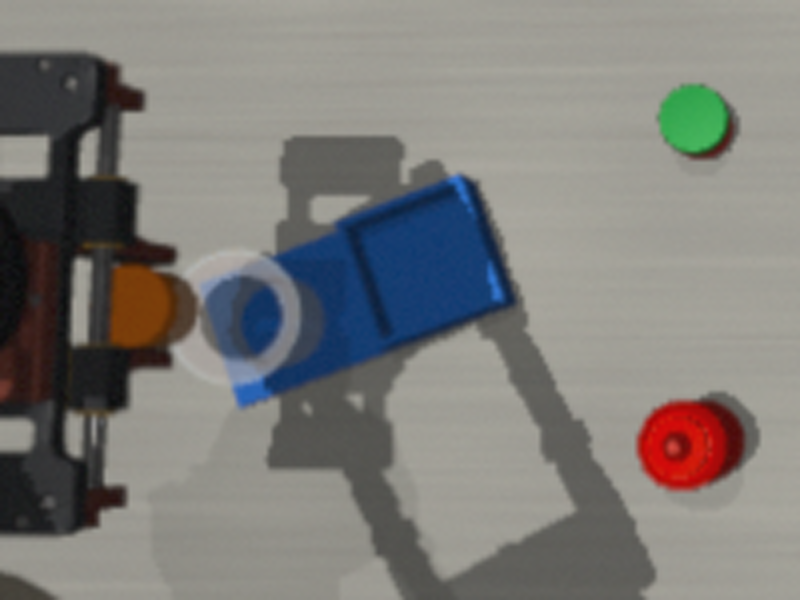

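The orange lid is left of the tube mouth at about (103,237), which matches the parallax of a held pot above the tube. I'll lower it to the mouth and check in the scene view.

```bash
python3 -m creep '[[[0,0.3,-4],[0,0,0],2],[[0,0,-4],[0,0,0],2],[[0,0,0],[0,0,0],2]]'; python3 - <<'E'
from fit import *
print(telemetry.state()["eef_pos"])
for n in("scene","top"):
    d=cam(n)
    z0=.069; q=[.517,.336]
    m=mask("honey_pot",n,d,q,z0+.017)
    if m is not None: print(n,fit(lambda x,y:cyl(x,y,.018,.034,z0),q,[(d,m)],(.006,.006)),m.sum())
    if n=="scene": save(d,"a3.png",(250,90,360,180),6)
E
```

```text
time: 7.52
eef_pos: [0.5163, 0.3342, 0.1587]
eef_rot: [-2.222, -2.218, 0.012]
ft_force: [0.2, -0.1, -0.7]
width: 0.407
finger_force: 15.0
[0.51632757 0.33421127 0.15868771]
scene (array([0.52230991, 0.31710942]), np.float64(0.86572265625)) 222
top (array([0.51682147, 0.33193314]), np.float64(0.6037278375511441)) 249
```

View pics/a3.png

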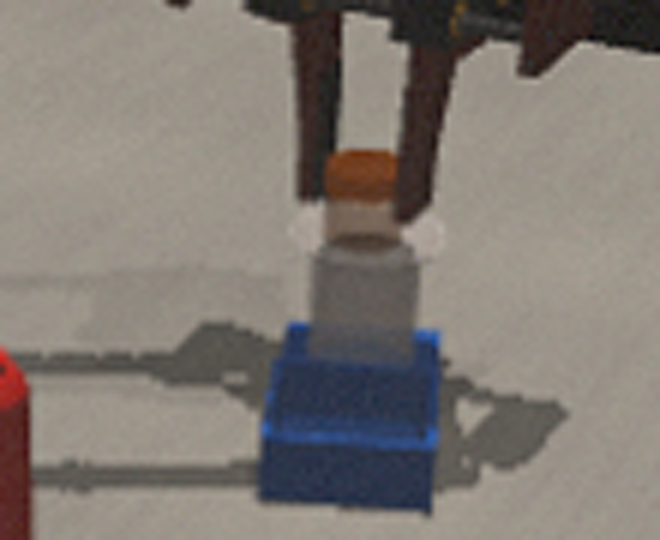

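The pot (centre about (311,122)) sits centred in the tube's funnel, so I'll lower slightly and release.

```bash
python3 -m creep '[[[0,0.15,-0.7],[0,0,0],2],[[0,0,0],[0,0,0],2],[[0,0,0],[0,0,0],6],[[0,0,0],[0,0,0],6],[[0,0,0],[0,0,0],6],[[0,0,5],[0,0,0],6],[[0,0,5],[0,0,0],6]]'; python3 - <<'E'
from h import *
print(telemetry.state()["eef_pos"])
d=cam("scene"); save(d,"a4.png",(250,90,360,180),6)
E
```

```text
time: 8.6
eef_pos: [0.5169, 0.3377, 0.2561]
eef_rot: [-2.221, -2.221, 0.003]
ft_force: [0.4, -0.3, 0.1]
width: 0.682
finger_force: 0.0
[0.51694888 0.33771501 0.25609786]
```

View pics/a4.png

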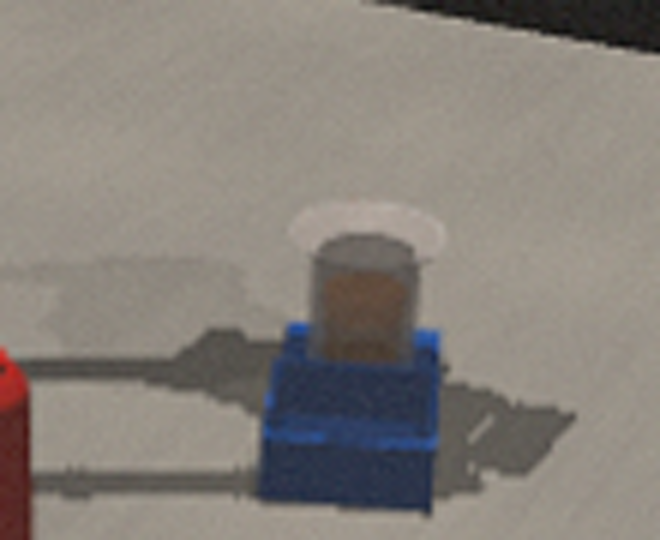

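The amber pot now stands in the tube at about (311,143). Now the jam.

```bash
python3 -m creep '[[[2.1,-4.5,0],[0,0,0],6],[[2.1,-4.5,0],[0,0,0],6],[[2.1,-4.5,0],[0,0,0],6],[[2.1,-4.5,0],[0,0,0],6],[[2,-4.2,0],[0,0,0],6],[[0,0,-4],[0,0,0],6],[[0,0,-4],[0,0,0],6],[[0,0,0],[0,0,0],6]]'; python3 -m creep '[[[0,0,0],[0,0,0],6]]'
```

```text
time: 9.65
eef_pos: [0.6196, 0.1155, 0.1713]
eef_rot: [-2.218, -2.218, 0.01]
ft_force: [-0.5, 0.6, 0.0]
width: 0.679
finger_force: 0.0
time: 9.78
eef_pos: [0.6217, 0.1161, 0.1774]
eef_rot: [2.22, 2.221, 0.002]
ft_force: [-0.0, 0.2, 1.2]
width: 0.678
finger_force: 0.0
```

```bash
python3 -m creep '[[[0,-0.15,-4],[0,0,0],6],[[0,0,-4.0],[0,0,0],6],[[0,0,0],[0,0,0],2],[[0,0,0],[0,0,0],2],[[0,0,0],[0,0,0],2],[[0,0,0],[0,0,0],2]]'; python3 -m creep '[[[0,0,5],[0,0,0],2],[[0,0,5],[0,0,0],2],[[0,0,5],[0,0,0],2],[[-2.1,4.5,0],[0,0,0],2],[[-2.1,4.5,0],[0,0,0],2],[[-2.1,4.5,0],[0,0,0],2],[[-2.1,4.5,0],[0,0,0],2],[[-2,4.3,0],[0,0,0],2]]'
```

```text
time: 10.52
eef_pos: [0.6227, 0.1147, 0.0993]
eef_rot: [2.219, 2.219, 0.007]
ft_force: [-0.3, -0.5, 6.5]
width: 0.405
finger_force: 15.0
time: 11.52
eef_pos: [0.5165, 0.3389, 0.247]
eef_rot: [2.221, 2.221, 0.003]
ft_force: [0.3, -0.4, -1.1]
width: 0.407
finger_force: 15.0
```

```bash
python3 -m creep '[[[0,0,-4],[0,0,0],2],[[0,0,-4],[0,0,0],2],[[0,0,0],[0,0,0],2]]';python3 -m creep '[[[0,0,0],[0,0,0],2]]'; python3 - <<'E'
from h import *
d=cam("scene"); save(d,"a5.png",(250,90,360,180),6)
E
```

```text
time: 11.9
eef_pos: [0.5158, 0.3368, 0.1625]
eef_rot: [-2.22, -2.221, 0.01]
ft_force: [-0.5, 0.6, 0.1]
width: 0.406
finger_force: 15.0
time: 12.02
eef_pos: [0.5179, 0.3376, 0.168]
eef_rot: [2.221, 2.221, 0.004]
ft_force: [-0.2, 0.3, 0.7]
width: 0.404
finger_force: 15.0
```

View pics/a5.png

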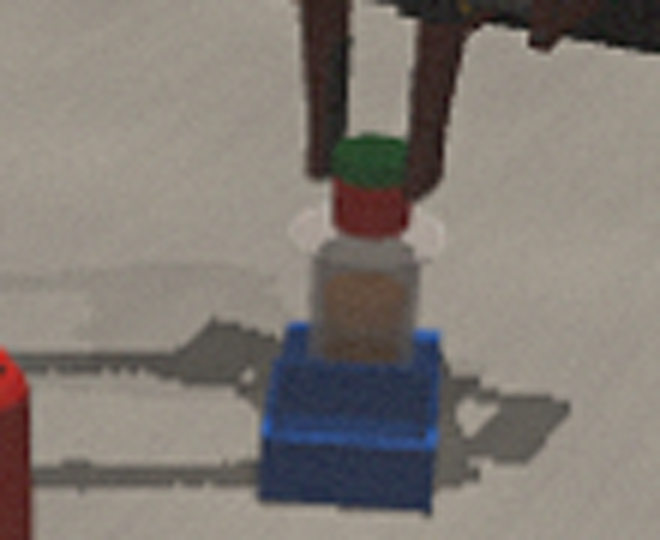

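The jam is above the mouth at about (312,121), roughly 2 mm right of the axis. I'll nudge it, lower and release.

```bash
python3 -m creep '[[[-0.1,-0.15,-1.4],[0,0,0],2],[[0,0,0],[0,0,0],2],[[0,0,0],[0,0,0],6],[[0,0,0],[0,0,0],6],[[0,0,0],[0,0,0],6],[[0,0,5],[0,0,0],6],[[0,0,5],[0,0,0],6]]'; python3 - <<'E'
from h import *
print(telemetry.state()["eef_pos"],telemetry.state()["eef_rot"])
d=cam("scene"); save(d,"a6.png",(250,90,360,180),6)
E
```

```text
time: 12.95
eef_pos: [0.5159, 0.3358, 0.2522]
eef_rot: [-2.221, -2.221, 0.002]
ft_force: [0.6, 0.7, 0.4]
width: 0.681
finger_force: 0.0
[0.51594497 0.33577529 0.25218655] [-2.22103545 -2.22121819  0.00248822]
```

View pics/a6.png

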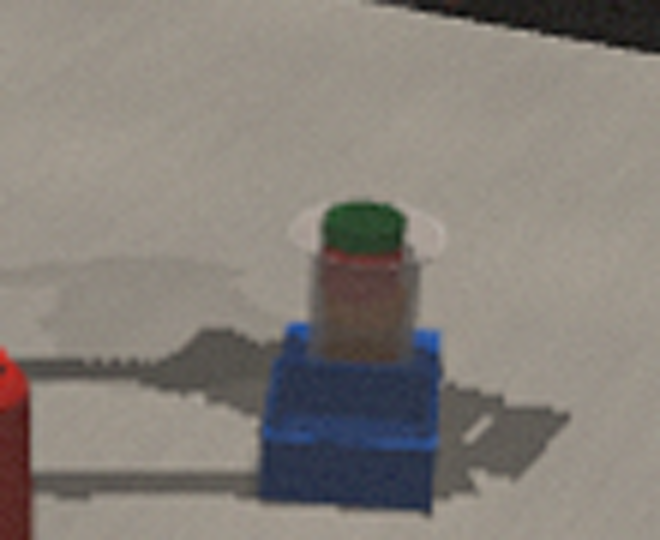

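The jam stands on the honey with its lid at (310,127), just above the mouth. Next, the ketchup.

```bash
python3 -m creep '[[[-1.2,-4.5,0],[0,0,0.072],7],[[-1.2,-4.5,0],[0,0,0.072],7],[[-1.2,-4.5,0],[0,0,0.072],7],[[-1.2,-4.5,0],[0,0,0.072],7],[[-1.3,-4.5,0],[0,0,0.072],7],[[0,0,-4],[0,0,0],7],[[0,0,0],[0,0,0],7]]' 20; python3 -m creep '[[[0,0,0],[0,0,0],7]]'
```

```text
time: 13.88
eef_pos: [0.454, 0.1103, 0.209]
eef_rot: [-1.787, -2.579, 0.005]
ft_force: [-0.3, 1.1, -0.2]
width: 0.799
finger_force: 0.0
time: 14.0
eef_pos: [0.4555, 0.1113, 0.2127]
eef_rot: [1.787, 2.583, 0.001]
ft_force: [-0.4, -0.1, 1.4]
width: 0.795
finger_force: 0.0
```

```bash
python3 -m creep '[[[0,0,-5],[0,0,0],7],[[0,0,-4.5],[0,0,0],7],[[0,0,0],[0,0,0],3],[[0,0,0],[0,0,0],3],[[0,0,0],[0,0,0],3],[[0,0,0],[0,0,0],3],[[0,0,0],[0,0,0],3]]' 20; python3 -m creep '[[[0,0,4],[0,0,0],3],[[0,0,4],[0,0,0],3],[[2.3,3.6,0],[0,0,0],3],[[2.3,3.6,0],[0,0,0],3],[[2.3,3.6,0],[0,0,0],3],[[2.3,3.6,0],[0,0,0],3],[[0,0,0],[0,0,0],3],[[0,0,0],[0,0,0],3]]'; python3 -m creep '[[[0,0,0],[0,0,0],3]]'; python3 - <<'E'
from h import *
d=cam("scene"); save(d,"a7.png",(240,60,370,180),5)
E
```

```text
time: 14.88
eef_pos: [0.4566, 0.1112, 0.1196]
eef_rot: [1.786, 2.58, 0.006]
ft_force: [-1.5, -0.2, 7.4]
width: 0.494
finger_force: 20.0
time: 15.88
eef_pos: [0.5471, 0.2546, 0.1968]
eef_rot: [1.788, 2.583, -0.001]
ft_force: [0.7, -0.3, -1.5]
width: 0.496
finger_force: 20.0
time: 16.0
eef_pos: [0.547, 0.254, 0.1973]
eef_rot: [1.789, 2.582, 0.001]
ft_force: [0.1, -0.0, -1.3]
width: 0.494
finger_force: 20.0
```

View pics/a7.png

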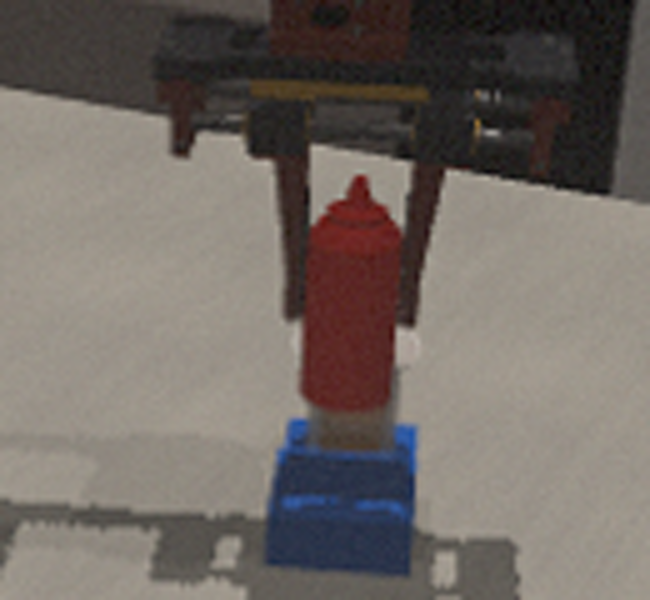

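The ketchup is held upright over the square pocket, its body at about (311,120). I'll lower and release.

```bash
python3 -m creep '[[[0.1,0.2,-4],[0,0,0],3],[[0,0,-3.1],[0,0,0],3],[[0,0,-0.2],[0,0,0],3],[[0,0,0],[0,0,0],3]]'; python3 -m creep '[[[0,0,0],[0,0,0],6],[[0,0,0],[0,0,0],6],[[0,0,0],[0,0,0],6],[[0,0,5],[0,0,0],6],[[0,0,5],[0,0,0],6],[[0,0,2],[0,0,0],6],[[0,0,0],[0,0,0],6]]'
```

```text
time: 16.55
eef_pos: [0.5482, 0.2565, 0.1243]
eef_rot: [1.788, 2.583, 0.0]
ft_force: [0.1, 0.4, -1.3]
width: 0.494
finger_force: 20.0
time: 17.42
eef_pos: [0.5487, 0.2571, 0.245]
eef_rot: [1.787, 2.582, 0.004]
ft_force: [-0.4, 0.4, -0.5]
width: 0.681
finger_force: 0.0
```

```bash
python3 -m creep '[[[-1.7,-4.2,0],[0,0,0.047],7],[[-1.7,-4.2,0],[0,0,0],7],[[-1.7,-4.2,0],[0,0,0],7],[[-1.7,-4.2,0],[0,0,0],7],[[-1.7,-4.2,0],[0,0,0],7],[[-1.8,-4.1,0],[0,0,0],7],[[0,0,-4],[0,0,0],7],[[0,0,0],[0,0,0],7]]' 20; python3 -m creep '[[[0,0,0],[0,0,0],7]]'; python3 - <<'E'
from h import *
d=cam("scene"); save(d,"a8.png",(180,90,360,230),4)
E
```

```text
time: 18.42
eef_pos: [0.4431, 0.0056, 0.1982]
eef_rot: [-1.723, -2.617, 0.007]
ft_force: [0.2, 0.6, 0.5]
width: 0.796
finger_force: 0.0
time: 18.55
eef_pos: [0.4451, 0.0062, 0.2031]
eef_rot: [-1.725, -2.624, 0.001]
ft_force: [0.2, -0.4, 0.9]
width: 0.798
finger_force: 0.0
```

View pics/a8.png

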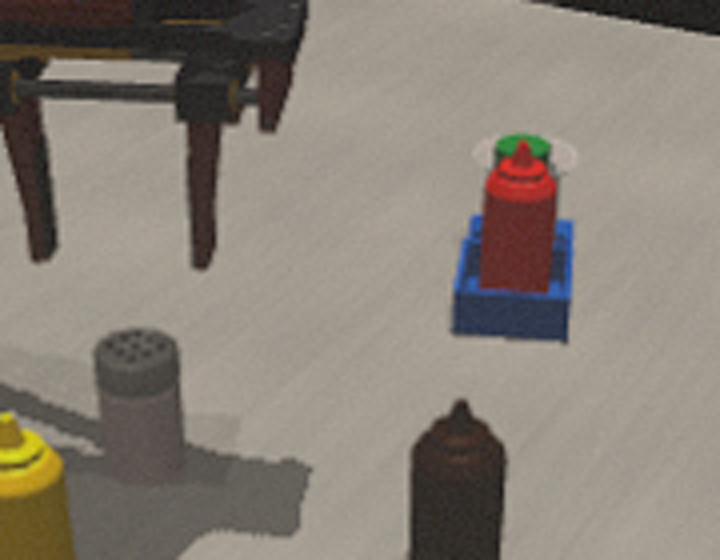

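The ketchup stands in its pocket at (310,147), and the open fingers are over the shaker. Descend, grip and carry it high, over the mustard, to the far wooden pocket.

```bash
python3 -m creep '[[[0,0,-5],[0,0,0],7],[[0,0,-3.6],[0,0,0],7],[[0,0,0],[0,0,0],3],[[0,0,0],[0,0,0],3],[[0,0,0],[0,0,0],3],[[0,0,0],[0,0,0],3],[[0,0,0],[0,0,0],3]]' 25; python3 -m creep '[[[0,0,5],[0,0,0],3],[[0,0,5],[0,0,0],3],[[0,0,5],[0,0,0],3],[[1.1,-4.9,0],[0,0,0],3],[[1.1,-4.9,0],[0,0,0],3],[[1.1,-4.9,0],[0,0,0],3],[[1.1,-4.9,0],[0,0,0],3],[[1.1,-4.9,0],[0,0,0],3]]'; python3 -m creep '[[[1,-4.9,0],[0,0,0],3],[[1,-4.8,0],[0,0,0],3],[[0,0,-5],[0,0,0],3],[[0,0,-3],[0,0,0],3],[[0,0,0],[0,0,0],3],[[0,0,0],[0,0,0],3]]'; python3 - <<'E'
from fit import *
d=cam("top"); s=telemetry.state(); print(s["eef_pos"]); save(d,"a9.png",(330,160,530,310),4)
E
```

```text
time: 19.48
eef_pos: [0.4464, 0.0059, 0.1201]
eef_rot: [1.725, 2.622, 0.003]
ft_force: [-1.0, 0.6, 6.1]
width: 0.5
finger_force: 25.0
time: 20.48
eef_pos: [0.5004, -0.2408, 0.2679]
eef_rot: [1.727, 2.624, 0.0]
ft_force: [0.3, 0.1, -1.3]
width: 0.501
finger_force: 25.0
time: 21.22
eef_pos: [0.5207, -0.3363, 0.1895]
eef_rot: [1.725, 2.623, -0.0]
ft_force: [-0.5, 0.4, -1.5]
width: 0.5
finger_force: 25.0
[ 0.52091534 -0.33638989  0.19023165]
```

View pics/a9.png

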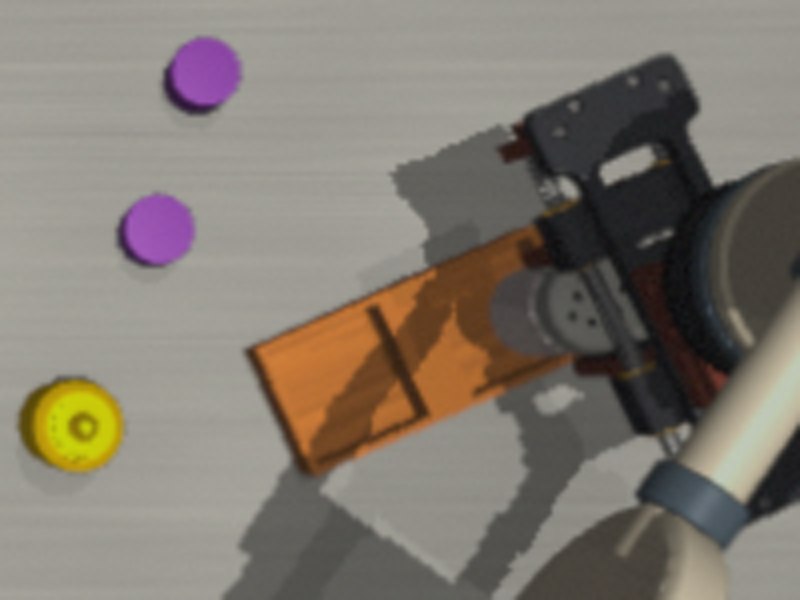

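The shaker is over the right-hand pocket (about (470,237)), in line with the caddy axis. Lower and release.

```bash
python3 -m creep '[[[0,0,-4],[0,0,0],3],[[0,0,-2.4],[0,0,0],3],[[0,0,-0.1],[0,0,0],3],[[0,0,0],[0,0,0],3]]'; python3 -m creep '[[[0,0,0],[0,0,0],6],[[0,0,0],[0,0,0],6],[[0,0,0],[0,0,0],6],[[0,0,5],[0,0,0],6],[[0,0,5],[0,0,0],6],[[0,0,2],[0,0,0],6],[[0,0,0],[0,0,0],6]]'
```

```text
time: 21.78
eef_pos: [0.5209, -0.3364, 0.1248]
eef_rot: [1.725, 2.622, -0.0]
ft_force: [0.9, 0.2, -1.9]
width: 0.496
finger_force: 25.0
time: 22.65
eef_pos: [0.5206, -0.3364, 0.2441]
eef_rot: [1.725, 2.622, -0.0]
ft_force: [0.3, -0.1, -0.7]
width: 0.685
finger_force: 0.0
```

```bash
python3 -m creep '[[[-1.1,4.4,0],[0,0,0],7],[[-1.1,4.4,0],[0,0,0],7],[[-1.1,4.4,0],[0,0,0],7],[[-1.1,4.4,0],[0,0,0],7],[[-1.1,4.5,0],[0,0,0],7],[[0,0,-4],[0,0,0],7],[[0,0,0],[0,0,0],7],[[0,0,0],[0,0,0],7]]' 20; python3 - <<'E'
from fit import *
d=cam("scene"); print(telemetry.state()["eef_pos"])
im=d["image"]; save(d,"a10.png",(60,150,260,370),2.7)
for t,q,r,h,z,nz in[("mustard",(.4655,-.1155),.022,.076,0,.105),("shaker",(.52,-.336),.022,.072,.005,0)]:
    m=mask(t,"scene",d,q,h/2)
    if m is not None: print(t,fit(lambda x,y:cyl(x,y,r,h,z,nz),q,[(d,m)],(.006,.006)))
E
```

```text
time: 23.65
eef_pos: [0.4651, -0.1153, 0.202]
eef_rot: [-1.726, -2.623, 0.001]
ft_force: [-1.5, -0.2, 0.5]
width: 0.799
finger_force: 0.0
[ 0.46542187 -0.11558115  0.20299115]
mustard (array([ 0.46570876, -0.11319941]), np.float64(0.9012778346902464))
shaker (array([ 0.52234956, -0.33731662]), np.float64(0.8996572859684967))
```

View pics/a10.png

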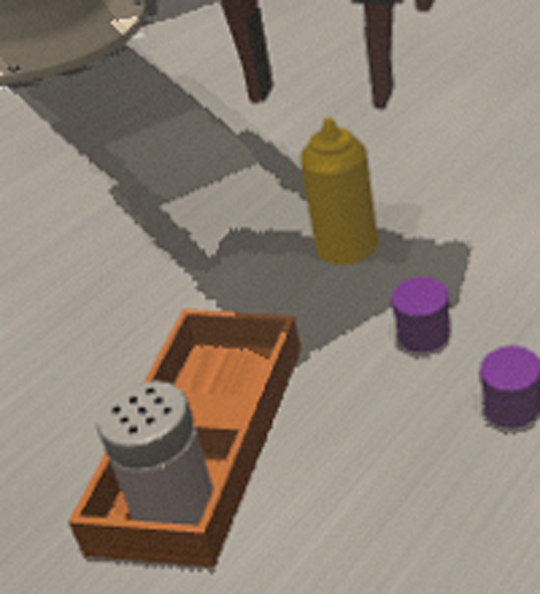

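The shaker stands in its pocket at about (119,317). I have now viewed 15 pictures, one over the limit of 14, so from here I will check by numbers only.

```bash
python3 -m creep '[[[0,0,-5],[0,0,0],7],[[0,0,-3.5],[0,0,0],7],[[0,0,0],[0,0,0],3],[[0,0,0],[0,0,0],3],[[0,0,0],[0,0,0],3],[[0,0,0],[0,0,0],3],[[0,0,0],[0,0,0],3]]' 20; python3 -m creep '[[[0,0,4],[0,0,0],3],[[0,0,4],[0,0,0],3],[[0.5,-3.5,0],[0,0,0],3],[[0.5,-3.5,0],[0,0,0],3],[[0.5,-3.6,0],[0,0,0],3],[[0.6,-3.5,0],[0,0,0],3],[[0,0,0],[0,0,0],3],[[0,0,0],[0,0,0],3]]'; python3 - <<'E'
from fit import *
print(telemetry.state()["eef_pos"])
for n in("scene","top"):
    d=cam(n); q=(.486,-.257); m=mask("mustard",n,d,q,.13)
    if m is not None: print(n,fit(lambda x,y:cyl(x,y,.022,.076,.08,.185),q,[(d,m)],(.006,.006)),m.sum())
E
```

```text
time: 24.68
eef_pos: [0.4663, -0.1155, 0.1201]
eef_rot: [1.724, 2.621, 0.001]
ft_force: [0.2, -0.0, 6.4]
width: 0.495
finger_force: 20.0
time: 25.68
eef_pos: [0.4862, -0.2557, 0.1976]
eef_rot: [-1.726, -2.624, -0.001]
ft_force: [0.6, 1.0, -0.9]
width: 0.496
finger_force: 20.0
[ 0.4861825  -0.25566957  0.19757846]
scene (array([ 0.48659263, -0.25596487]), np.float64(0.8328312765199365)) 1608
top (array([ 0.48129593, -0.24314537]), np.float64(0.41988560683224946)) 335
```

```bash
python3 -m creep '[[[0,-0.1,-4],[0,0,0],3],[[0,0,-3.1],[0,0,0],3],[[0,0,-0.2],[0,0,0],3],[[0,0,0],[0,0,0],3]]'; python3 -m creep '[[[0,0,0],[0,0,0],6],[[0,0,0],[0,0,0],6],[[0,0,0],[0,0,0],6],[[0,0,5],[0,0,0],6],[[0,0,5],[0,0,0],6],[[0,0,4],[0,0,0],6],[[-2,5,0],[0,0,0],6],[[-2,5,0],[0,0,0],6]]'; python3 -m creep '[[[0,5,0],[0,0,0],6],[[0,5,0],[0,0,0],6],[[0,5,0],[0,0,0],6],[[0,0,0],[0,0,0],6]]'; python3 - <<'E'
from fit import *
T=[("ketchup",(.548,.256),.022,.076,.005,.110),("mustard",(.486,-.257),.022,.076,.005,.11),("shaker",(.52,-.336),.022,.072,.005,0),("jam_pot",(.517,.336),.018,.034,.039,0),("brown_sauce",(.634,-.009),.022,.076,0,.105)]
for n in("scene","top"):
  d=cam(n)
  for t,q,r,h,z,nz in T:
    m=mask(t,n,d,q,z+h/2)
    if m is not None: print(n,t,fit(lambda x,y:cyl(x,y,r,h,z,nz),q,[(d,m)],(.006,.006)))
E
```

```text
time: 26.38
eef_pos: [0.4864, -0.2567, 0.1252]
eef_rot: [1.726, 2.625, -0.0]
ft_force: [0.4, 0.4, -0.6]
width: 0.496
finger_force: 20.0
time: 27.38
eef_pos: [0.4459, -0.1564, 0.2654]
eef_rot: [1.728, 2.622, 0.001]
ft_force: [0.7, 1.0, 0.1]
width: 0.684
finger_force: 0.0
time: 27.88
eef_pos: [0.4461, -0.0045, 0.2651]
eef_rot: [1.72, 2.629, 0.002]
ft_force: [-0.1, -0.2, -0.4]
width: 0.686
finger_force: 0.0
scene ketchup (array([0.54614265, 0.2633462 ]), np.float64(0.8361647247176021))
scene shaker (array([ 0.51963319, -0.33507483]), np.float64(0.8607875390244721))
scene jam_pot (array([0.48816746, 0.40337729]), np.float64(0.037394098743791994))
scene brown_sauce (array([ 0.63356761, -0.00692279]), np.float64(0.9551863903636467))
top ketchup (array([0.54709985, 0.25562903]), np.float64(0.9159894252423382))
top mustard (array([ 0.48535065, -0.25578729]), np.float64(0.9566108007448789))
top shaker (array([ 0.52031368, -0.33461484]), np.float64(0.9206040801907621))
top jam_pot (array([0.51501056, 0.33430775]), np.float64(0.8497553017944535))
top brown_sauce (array([ 0.63422496, -0.00910699]), np.float64(0.8958609870882105))
```

```bash
python3 -c "
from workcell import hand_in
print(hand_in())"
```

```text
the job is handed in; nothing more can be done
None
```

I made up both caddies and handed the job in at about 28 s. The closing top-camera fits put jam, ketchup, mustard and shaker in their places and brown sauce unmoved; honey was last checked by eye in a picture. I viewed 15 pictures, one over the limit of 14, and `hand_in()` gave no verdict.

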